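# Re-index the urn on its finishing stand

### The job

The freshly painted urn on the finishing stand has to face its next position. Pull the detent pin up out of the fixed block, turn the turntable until its lug stands over the block on the other index arm, and push the pin through both until it clicks fully home there, then let go. Never press or pull the pin hard (stay below about 25 N; feel for the hole instead), do not touch the urn, and leave everything else on the bench alone.

Things in the scene. Friction and masses are not known exactly. Their poses are not given: they have to be found in the camera images.
- stand: finishing stand, fixed to the bench; origin on the turntable's vertical axis at bench height, z up. Green foot (radius 68 mm), aluminium turntable (disc radius 72 mm, top 62 mm up) with one lug. Under it two dark flat arms lead out, each to a steel block with one vertical hole 150 mm from the axis. Arm B is clamped 0.75 to 1.25 rad counter-clockwise (from above) of block A
- hole_a (a point): centre of the hole of the fixed block A at its top face, 44 mm above the bench; block 44 x 44 mm. The pin starts home in it. Both blocks have the same height, hole (1 mm wider than the shank) and four hidden spring balls, 20 mm above the bench, that snap into the pin's groove
- pin_grip (a point): detent pin, steel, round, upright, 92 mm long, 0.14 to 0.22 kg. This point: on its axis in the dark head (20 mm in diameter, 40 mm high, lowest 5 mm a 22 mm collar), 15 mm below the top, 25 mm above the shoulder that rests on the lug's top when home, 77 mm above the tip; z up along the pin. Home in either block it stands 87 mm above the bench
- pin_tip (a point): centre of the pin's lower end. Shank 12 mm in diameter, 52 mm long, end chamfered to 10 mm over 1.5 mm, groove 10 mm above the end. Home, the tip is 10 mm above the bench. Passing the spring balls, out or in, takes about 10 to 17 N out, 5 to 10 N in. Lifted 34 mm the tip clears the block, at 52 mm it leaves the lug: in between, the pin can swing the turntable along. It may also be drawn right out
- turntable (a joint): turntable angle, rad: 0 at the start (lug over block A), growing counter-clockwise seen from above; range -0.25 to 1.6. Turns with about 0.1 N m of friction and stays where it is left
- lug_hole (a point): centre of the lug's vertical through hole (1.5 mm wider than the shank) at the lug's top face, 62 mm above the bench, 150 mm from the axis. Lug 14 mm thick, 44 mm wide, reaching 174 mm from the axis; turns with the turntable
- mark_b (a point): mark on arm B, 150 mm from the axis on its centre line, at the height of block B's top (44 mm). Block B is locked in a slot along the arc: its hole is also 150 mm from the axis, but up to 11 mm to either side of this mark along the arc, and its true place must be felt with the tip or seen. The tip enters under light pressure when within about 1 mm
- urn: plaster urn, 109 mm high and at most 88 mm in diameter, fixed on the middle of the turntable (its top 171 mm above the bench), paint still wet; origin at the centre of its underside
- cast_dome_mid (a point): small plaster dome, loose, 60 mm wide, 31 mm high; its centre
- cast_bell_mid (a point): small plaster bell, loose, 68 mm wide, 80 mm high; its centre
- can_blue_mid (a point): paint can with a blue label, loose, 76 mm wide, 95 mm high; its centre
- can_white_mid (a point): larger paint can with a white label, loose, 100 mm wide, 120 mm high; its centre
- jar_mid (a point): jar with a white lid, loose, 60 mm wide, 100 mm high; its centre
- bowl_mid (a point): blue plastic bowl, loose, 110 mm wide, 50 mm high; its centre
- brush_grip (a point): paint brush lying on the bench, loose, 190 mm long; its handle
- scraper_grip (a point): scraper lying on the bench, loose, 200 mm long; its handle

How it is judged:
On the way, in this order (a step that is already met when the one before it is completed fails the run):
1. the pin is pulled clear of block A: lifted at least 35 mm (z of pin_grip in the frame of stand above 0.122 m), for 0.1 s.
2. the lug stands over block B: its hole within 15 mm of the mark on arm B (horizontal distance between lug_hole and mark_b below 0.015 m), for 0.1 s.
At the end, for the whole second after the job is handed in: the pin stands upright (within 0.08 rad) through the lug and block B, home past the detent: its grip point within 2.5 mm of 87 mm above the bench, within 16 mm of the mark on arm B and within 6 mm of the lug's hole axis; the turntable is at rest (z of pin_grip in the frame of stand between 0.084 and 0.0895 m and horizontal distance between pin_grip and mark_b below 0.016 m and horizontal distance between pin_grip and lug_hole below 0.006 m and angle between pin_grip's own z axis and vertical below 0.08 rad and velocity of joint turntable between -0.02 and 0.02 rad/s); the robot touches nothing.
It fails at once if the pin presses or jams on the stand with more than 55 N, all its contacts added up (the spring balls alone squeeze it with up to about 25 N) (contact force between pin and stand above 55 N).
It fails at once if the wet urn is touched (contact force between urn and the arm above 0.3 N or contact force between urn and the fingers above 0.3 N or contact force between urn and anything else above 0.3 N).
It fails at once if a bystander is moved by more than 15 mm (distance of any of cast_dome_mid, cast_bell_mid, can_blue_mid, can_white_mid, jar_mid, bowl_mid, brush_grip, scraper_grip from where it was at the start of the episode above 0.015 m).
It also fails if it takes over 64 s, if anything falls off the work surface, if the arm or the gripper's body presses on something with over 40 N, if the wrist force passes 120 N, or if a joint passes its speed limit or range.

### The arm

A 6-joint arm with a two-finger parallel gripper is mounted at the origin on the work surface. World frame = base frame: x ahead of the robot, y to its left, z up, the work surface at z = 0. Lengths are in m, angles in rad, forces in N, time in s.
With the tool pointing down it reaches from about 0.35 to 0.775 m from the base axis. Payload 7.3 kg.
Tool frame: the origin (TCP) lies between the finger pads; the fingertips stand 8 mm ahead of it and the grasp point (between the pads) lies 11 mm behind it (robot.nose_length is the distance from the TCP to the fingertips, in m); z points along the fingers, y is the line along which they close (so a half turn about z gives the same grasp; the last joint's range is limited). The gripper opens to 92 mm and grips with 3 to 60 N. Pads are 19 mm wide; open, the fingers measure 130 mm over their backs; the gripper's body (75 mm by 190 mm) begins 47 mm behind the grasp point.
Start: joints at [1.074, 0.342, 1.524, -0, 1.275, -0.146], TCP at [0.18, 0.493, 0.235] pointing down, gripper open.
Joint ranges: [-2.53, 2.53], [-0.77, 2.02], [0.04, 2.7], [-1, 4.14], [0.28, 2.66], [-3.11, 3.11]. Speed limits (rad/s): [2.57, 2.57, 3.14, 3.14, 3.14, 3.14].

### API

Orientations are given as [roll, pitch, yaw] about the fixed x, y, z axes, in that order (R = Rz(yaw) Ry(pitch) Rx(roll)).
In Python, from cell import robot gives the robot as it stands. The module is installed in compiled form; this text tells all that it offers.
- The arm moves only by the shell command python3 -m jog 'ROWS' [FORCE]. ROWS is JSON, a list that holds one entry, the list of rows, each a list of 5 numbers: the gripper's target within -1 to 1 (fully open at 1, half-way at 0, shut at -1), then the shift along the tool's x, y, z in m, then the turn about the tool's z in rad. A call has 1 to 5 rows; each row is the pose to reach, as a shift and turn from the pose commanded when the call began, along the tool's axes at that moment; what a row does not reach only later rows make up. A row lasts 1/12 s, in which the tool goes at most 41.7 mm and 7.16 degrees, less where a joint would pass 70% of its speed; a pose out of reach is approached as far as the arm can. A call with a gripper value outside its range is refused whole. The fingers move at their own pace and stop on an object; FORCE is the grip in N (left out, the last holds). Time passes only in rows, so rows that repeat a pose let the fingers close. It gives the time, the measured TCP pose, the force, the opening and the grip force at its end, in the units of the state.
- robot.observe(): the state, without advancing time (a new reading comes with each control period).
- robot.read_camera(name): name is "scene" or "side" or "wrist"; returns the picture (384x512x3 uint8, red, green, blue); there is no depth.
- robot.camera_model(name): a dict with "camera_matrix" (3x3 intrinsics, pixels), "position" and "attitude" of the camera in the world; the wrist camera has in their place "mount" (4x4, takes a point from camera to tool coordinates, whose origin is the TCP and whose axes are the flange's). Camera axes: x right, y down, z forward; pixel columns grow to the right and rows downward; lengths in m; the calibration is good to about 2 mm. The wrist camera is an equidistant fisheye: a pixel r from the principal point sees the ray r / f radians off the axis. A picture is of the moment at which its call begins: read the wrist's pose just before it. camera_model takes no time and is no camera call.
- robot.hand_in(): hands the job in; it is judged then, once.
The state is a dict: "time": time; "qpos": joint angles; "qvel": joint speeds; "joint_efforts": joint torques, N m; "tool_pos": TCP position; "tool_rot": TCP orientation; "contact_force": force on the tool from outside, world axes, zero at the start; "torque": the same for the moment, N m; "opening": finger opening in m; "grip_force": force on a finger pad.
Only numpy, scipy, OpenCV 4.12 (cv2) and the standard library are available. Lean on these libraries where they do the work, as an engineer would, in place of code of your own. Each camera call takes 0.05 s, during which the arm holds its last target. There are 200 camera calls.

## Working session

There is one attempt and no reset: what is moved stays moved. The work goes in short steps, Python scripts to look and compute and a shell command to move; the robot and the scene stay as the last step left them, time stands still between calls to the robot, and variables do not carry over. Pictures are saved under pics/ and viewed, at most 10 in all, crops included, and the job is handed in when it is done.

```bash
mkdir -p pics; python3 - <<'E'
from cell import robot
import cv2
for n in("scene","side","wrist"):
    o=robot.observe(); im=robot.read_camera(n); cv2.imwrite(f"pics/{n}0.png",im[:,:,::-1])
    print(n,robot.camera_model(n))
print(o)
a=cv2.imread("pics/scene0.png");b=cv2.imread("pics/side0.png")
E
```

```text
scene {'camera_matrix': array([[398.63877496,   0.        , 253.82101846],
       [  0.        , 398.63877496, 191.51343952],
       [  0.        ,   0.        ,   1.        ]]), 'position': array([1.5439658 , 0.22073821, 0.73764574]), 'attitude': array([-2.17379201,  0.01849753,  1.77819798])}
side {'camera_matrix': array([[352.63675007,   0.        , 253.32879717],
       [  0.        , 352.63675007, 189.57845277],
       [  0.        ,   0.        ,   1.        ]]), 'position': array([ 0.15686941, -0.84232801,  0.8744243 ]), 'attitude': array([-2.25169962, -0.01581596, -0.48967517])}
wrist {'camera_matrix': array([[297.31863964,   0.        , 262.89038157],
       [  0.        , 297.31863964, 189.19329022],
       [  0.        ,   0.        ,   1.        ]]), 'mount': array([[-4.02030018e-04, -9.66028377e-01, -2.58435706e-01,
         6.98734882e-02],
       [ 9.99999869e-01, -4.70349211e-04,  2.02528975e-04,
         8.19378047e-04],
       [-3.17203768e-04, -2.58435591e-01,  9.66028439e-01,
        -1.51333184e-01],
       [ 0.00000000e+00,  0.00000000e+00,  0.00000000e+00,
         1.00000000e+00]])}
{'time': 0.1, 'qpos': array([ 1.07402248e+00,  3.42708887e-01,  1.52487440e+00, -1.77870572e-05,
        1.27539519e+00, -1.46031525e-01]), 'qvel': array([-0.00213134, -0.00160766, -0.00246099,  0.00027734, -0.00091487,
       -0.00057479]), 'joint_efforts': array([ 2.92061806e-03, -4.32004631e+01, -2.44694370e+01,  7.21009914e-02,
        5.26101503e-02, -8.95003222e-05]), 'tool_pos': array([0.18022832, 0.49274425, 0.2341019 ]), 'tool_rot': array([-3.14021910e+00, -1.84827133e-04,  2.79085539e+00]), 'contact_force': array([ 0.02624057,  0.12364021, -0.70742454]), 'torque': array([-0.00980903, -0.00726199,  0.02182637]), 'grip_force': 0.0, 'opening': 0.0918069853322233}
```

View pics/scene0.png

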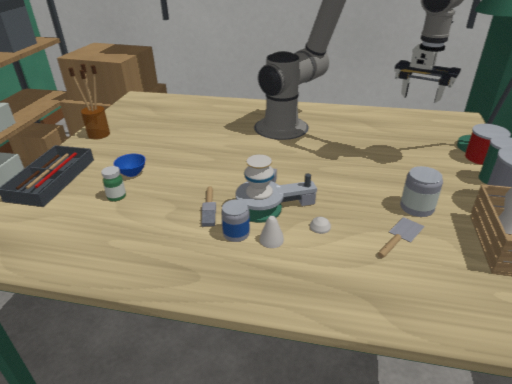

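View pics/side0.png

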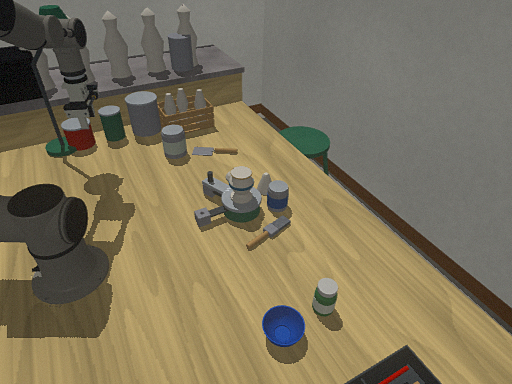

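The scene view shows the stand with the urn at (260,190) and the pin upright at (308,181). In the side view the pin is at (210,178), the urn at (241,190) and block B at about (203,216). I'll enlarge both views.

```bash
python3 - <<'E'
import cv2,numpy as np
a=cv2.imread("pics/scene0.png")[145:225,230:330];b=cv2.imread("pics/side0.png")[160:240,185:285]
r=lambda i:cv2.resize(i,None,fx=7,fy=7,interpolation=cv2.INTER_CUBIC)
c=[cv2.resize(i,(400,320),interpolation=cv2.INTER_CUBIC) for i in(a,b)]
cv2.imwrite("pics/z0.png",np.hstack(c))
E
```

```text
(no output)
```

View pics/z0.png

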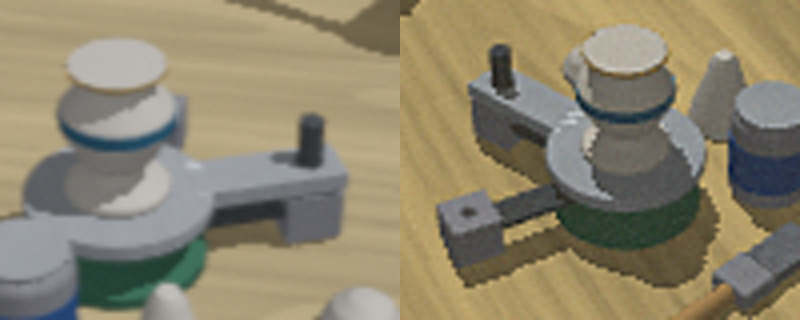

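```bash
cat > h.py <<'E'
import numpy as np,cv2
from scipy.spatial.transform import Rotation as R
from cell import robot
def ray(n,uv,o=None):
    m=robot.camera_model(n);K=m["camera_matrix"]
    x=np.array([(uv[0]-K[0,2])/K[0,0],(uv[1]-K[1,2])/K[1,1]])
    if n=="wrist":
        r=np.hypot(*x)+1e-12; d=np.r_[x/r*np.sin(r),np.cos(r)]
        T=R.from_euler("xyz",o["tool_rot"]).as_matrix();M=m["mount"]
        return T@M[:3,3]+o["tool_pos"],T@M[:3,:3]@d
    d=R.from_euler("xyz",m["attitude"]).as_matrix()@np.r_[x,1]
    return m["position"],d/np.linalg.norm(d)
def tri(*rs):
    A=0;b=0
    for p,d in rs:
        P=np.eye(3)-np.outer(d,d);A=A+P;b=b+P@p
    x=np.linalg.solve(A,b)
    return x,[np.linalg.norm(np.cross(x-p,d)) for p,d in rs]
def atz(r,z): return r[0]+r[1]*(z-r[0][2])/r[1][2]
def wproj(P,o):
    m=robot.camera_model("wrist");K=m["camera_matrix"];M=m["mount"]
    T=R.from_euler("xyz",o["tool_rot"]).as_matrix()
    c=M[:3,:3].T@(T.T@(np.array(P)-o["tool_pos"])-M[:3,3]);t=np.arctan2(np.hypot(c[0],c[1]),c[2])
    return K[:2,2]+K[0,0]*t*c[:2]/np.hypot(c[0],c[1])
E
python3 - <<'E'
from h import *
S=lambda x,y:ray("scene",(230+(x+.5)/4-.5,145+(y+.5)/4-.5))
D=lambda x,y:ray("side",(185+(x-400+.5)/4-.5,160+(y+.5)/4-.5))
print("pintop",tri(S(312,118),D(500,47)))
print("pinbase",tri(S(311,162),D(504,92)))
print("urntop",tri(S(117,63),D(625,49)))
print("holeB",atz(D(469,212),.044))
o=robot.observe();print(o["tool_pos"],R.from_euler("xyz",o["tool_rot"]).as_matrix().round(3))
E
```

```text
pintop (array([0.52232285, 0.15929004, 0.10201335]), [np.float64(0.0013782119193873417), np.float64(0.001378211919387429)])
pinbase (array([0.51894955, 0.15737241, 0.05613251]), [np.float64(0.003366985155018974), np.float64(0.003366985155018921)])
urntop (array([0.58320529, 0.02279068, 0.16955407]), [np.float64(0.000413384909264459), np.float64(0.00041338490926455784)])
holeB [0.4328887 0.0251456 0.044    ]
[0.180249   0.49276357 0.23421118] [[-0.939  0.344 -0.001]
 [ 0.344  0.939 -0.001]
 [ 0.    -0.001 -1.   ]]
```

The pin's axis is at about (0.521, 0.158), the stand's axis at (0.583, 0.023) and hole B at (0.433, 0.025). That puts B about 65° counter-clockwise of the pin. Next I move above the pin.

```bash
python3 -m jog '[[[1,-0.036,-0.016,0,0],[1,-0.072,-0.032,0,0],[1,-0.108,-0.048,0,0],[1,-0.144,-0.064,0,0],[1,-0.18,-0.08,0,0]]]'
python3 -m jog '[[[1,-0.036,-0.016,0,0],[1,-0.072,-0.032,0,0],[1,-0.108,-0.048,0,0],[1,-0.144,-0.064,0,0],[1,-0.18,-0.08,0,0]]]'
python3 -m jog '[[[1,-0.036,-0.016,0,0.12],[1,-0.072,-0.032,0.02,0.24],[1,-0.076,-0.036,0.035,0.36],[1,-0.076,-0.036,0.035,0.48],[1,-0.076,-0.036,0.035,0.6]]]'
python3 -m jog '[[[1,0,0,0,0.1],[1,0,0,0,0.2],[1,0,0,0,0.2],[1,0,0,0,0.2]]]'
python3 - <<'E'
from h import *
o=robot.observe();im=robot.read_camera("wrist");cv2.imwrite("pics/w1.png",im[:,:,::-1])
print(o["tool_pos"],o["tool_rot"],o["qpos"][5],wproj([.521,.158,.102],o))
E
```

```text
time: 0.57
tool_pos: [0.3227, 0.3546, 0.2346]
tool_rot: [-3.141, -0.0, 2.791]
contact_force: [1.1, 0.8, -0.3]
opening: 0.0912
grip_force: 0.0
time: 0.98
tool_pos: [0.4645, 0.2174, 0.2346]
tool_rot: [-3.142, -0.0, 2.791]
contact_force: [0.9, 0.5, 0.5]
opening: 0.0919
grip_force: 0.0
time: 1.4
tool_pos: [0.5223, 0.1579, 0.1979]
tool_rot: [-3.138, -0.002, 2.183]
contact_force: [-0.4, -0.4, 0.8]
opening: 0.092
grip_force: 0.0
time: 1.73
tool_pos: [0.5224, 0.1591, 0.1995]
tool_rot: [-3.141, -0.0, 1.994]
contact_force: [-1.1, -0.2, -0.5]
opening: 0.092
grip_force: 0.0
[0.52236705 0.15912295 0.19949853] [-3.14113202e+00 -1.89637313e-04  1.99374104e+00] -0.26768422784525464 [260.73987904 193.93712402]
```

View pics/w1.png

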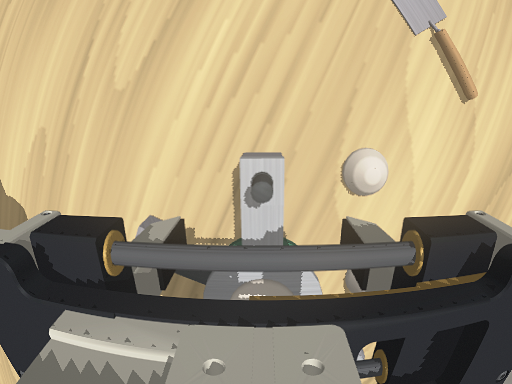

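The wrist view shows the pin head at about (262,187) on the lug, with the dome at (365,172) to the right. I'll crop it for a sharper fix.

```bash
python3 - <<'E'
import cv2
cv2.imwrite("pics/w1z.png",cv2.resize(cv2.imread("pics/w1.png")[145:220,215:315],(800,600),interpolation=cv2.INTER_CUBIC))
E
```

```text
(no output)
```

View pics/w1z.png

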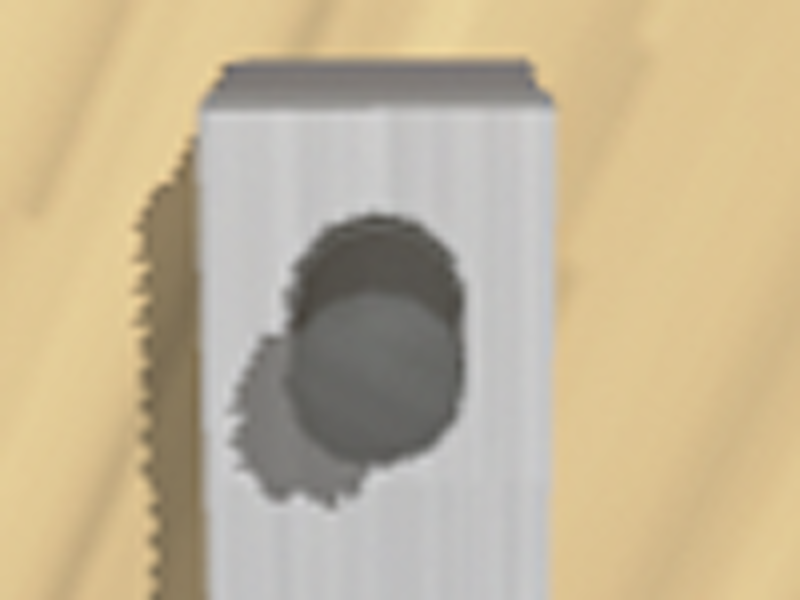

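The head's top centre is at (377,379) in the crop, which is (262.1, 192.3) in the picture.

```bash
python3 - <<'E'
from h import *
o=robot.observe()
u=(215+377.5/8-.5,145+379.5/8-.5)
r=ray("wrist",u,o);p=atz(r,.102)
a=ray("scene",(230+312.5/4-.5,145+118.5/4-.5));b=ray("side",(185+100.5/4-.5,160+47.5/4-.5))
print(p,tri(r,a,b),tri(r,b))
T=R.from_euler("xyz",o["tool_rot"]).as_matrix()
print(T.T@(p-o["tool_pos"]))
E
```

```text
[0.52104567 0.16003279 0.102     ] (array([0.52175541, 0.15954284, 0.10169797]), [np.float64(0.0007736494004225833), np.float64(0.0015996522359574548), np.float64(0.001326591161585198)]) (array([0.52132116, 0.16015986, 0.1029004 ]), [np.float64(0.0003826761927812533), np.float64(0.00038267619278125855)])
[ 0.00130023 -0.00083575  0.09758356]
```

```bash
python3 -m jog '[[[1,0.001,-0.001,0.03,0],[1,0.001,-0.001,0.065,0],[1,0.001,-0.001,0.1,0],[1,0.001,-0.001,0.12,0],[1,0.001,-0.001,0.12,0]]]'
python3 -m jog '[[[-0.5,0,0,0,0],[-0.6,0,0,0,0],[-0.7,0,0,0,0],[-1,0,0,0,0],[-1,0,0,0,0]]]' 20
python3 -m jog '[[[-1,0,0,0,0],[-1,0,0,0,0],[-1,0,0,0,0]]]' 30
```

```text
time: 2.2
tool_pos: [0.5181, 0.1592, 0.0754]
tool_rot: [-3.133, -0.002, 1.993]
contact_force: [-0.2, -0.3, 0.1]
opening: 0.0923
grip_force: 0.0
time: 2.62
tool_pos: [0.5219, 0.1598, 0.081]
tool_rot: [3.139, 0.001, 1.991]
contact_force: [0.4, 1.0, 0.9]
opening: 0.0635
grip_force: 0.0
time: 2.87
tool_pos: [0.5213, 0.1597, 0.08]
tool_rot: [3.141, 0.0, 1.991]
contact_force: [0.9, 0.6, 0.2]
opening: 0.0428
grip_force: 0.0
```

```bash
python3 -m jog '[[[-1,0,0,0,0],[-1,0,0,0,0],[-1,0,0,0,0],[-1,0,0,0,0],[-1,0,0,0,0]]]' 30
python3 -m jog '[[[-1,0,0,0,0],[-1,0,0,0,0],[-1,0,0,0,0]]]' 30
```

```text
time: 3.28
tool_pos: [0.5212, 0.1597, 0.0797]
tool_rot: [-3.142, -0.0, 1.991]
contact_force: [-0.9, -0.1, -0.3]
opening: 0.0195
grip_force: 30.0
time: 3.53
tool_pos: [0.5212, 0.1597, 0.0797]
tool_rot: [-3.142, -0.0, 1.991]
contact_force: [0.2, -0.1, 0.2]
opening: 0.0188
grip_force: 30.0
```

```bash
python3 -m jog '[[[-1,0,0,-0.002,0],[-1,0,0,-0.004,0],[-1,0,0,-0.006,0],[-1,0,0,-0.008,0],[-1,0,0,-0.01,0]]]' 45
python3 -m jog '[[[-1,0,0,-0.007,0],[-1,0,0,-0.014,0],[-1,0,0,-0.022,0],[-1,0,0,-0.031,0],[-1,0,0,-0.031,0]]]'
python3 - <<'E'
from h import *
print(robot.observe()["tool_pos"])
for n in("side","scene"):
    cv2.imwrite(f"pics/{n}1.png",robot.read_camera(n)[:,:,::-1])
a=cv2.imread("pics/scene1.png")[145:225,230:330];b=cv2.imread("pics/side1.png")[160:240,185:285]
cv2.imwrite("pics/z1.png",cv2.hconcat([cv2.resize(i,(400,320),interpolation=cv2.INTER_CUBIC) for i in(a,b)]))
E
```

```text
time: 3.95
tool_pos: [0.5211, 0.1599, 0.0898]
tool_rot: [-3.141, -0.001, 1.991]
contact_force: [-1.0, -0.2, -1.4]
opening: 0.0187
grip_force: 45.0
time: 4.37
tool_pos: [0.5224, 0.1599, 0.1233]
tool_rot: [3.138, 0.001, 1.991]
contact_force: [0.9, -0.1, -2.4]
opening: 0.0192
grip_force: 45.0
[0.52235136 0.15988462 0.12334266]
```

View pics/z1.png

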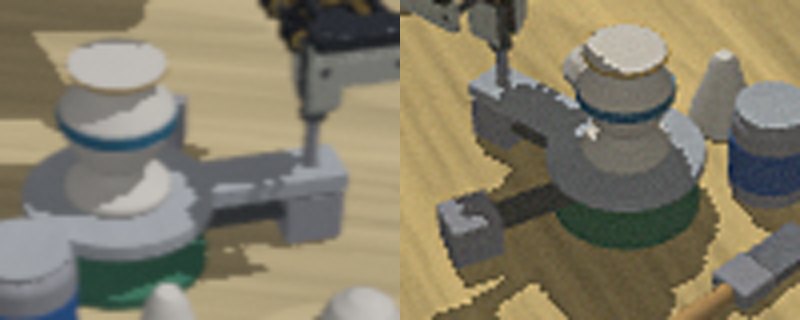

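The pin is out of block A, held upright, with its tip in the lug. I'll check the swing angle before moving.

```bash
python3 - <<'E'
from h import *
D=lambda x,y:ray("side",(185+(x+.5)/4-.5,160+(y+.5)/4-.5))
A=np.array([.5212,.1597])
b=atz(D(100,47),.102)[:2]-A; u=atz(D(225,49),.171)[:2]; B=atz(D(69,212),.044)[:2]
print("bias",b,"urn",u,"B",B)
for C in(np.array([.5832,.0228]),u-b):
  for BB in(B,B-b):
    f=lambda v:np.arctan2(v[1],v[0])%(2*np.pi)
    print(C,np.hypot(*(A-C)),np.hypot(*(BB-C)),f(A-C),f(BB-C)-f(A-C))
o=robot.observe();print(o["tool_pos"],o["tool_rot"])
E
```

```text
bias [0.00094408 0.00162481] urn [0.58227544 0.02158046] B [0.4328887 0.0251456]
[0.5832 0.0228] 0.15028509573474017 0.1503295988125034 1.9960470929981984 1.129941862303816
[0.5832 0.0228] 0.15028509573474017 0.15125709358169537 1.9960470929981984 1.1407802188328686
[0.58133136 0.01995565] 0.15213239236365636 0.14853335544704713 1.9771436878171855 1.1295004932099897
[0.58133136 0.01995565] 0.15213239236365636 0.14942926881956242 1.9771436878171855 1.1405882985248683
[0.52151071 0.15972355 0.12149142] [3.14001194e+00 3.62600188e-04 1.99077802e+00]
```

```bash
python3 -m jog '[[[-1,-0.0005,-0.012,0,-0.08],[-1,-0.0019,-0.0239,0,-0.16],[-1,-0.0043,-0.0357,0,-0.24],[-1,-0.0076,-0.0472,0,-0.32],[-1,-0.0118,-0.0584,0,-0.4]]]'
python3 -m jog '[[[-1,-0.0005,-0.012,0,-0.08],[-1,-0.0019,-0.0239,0,-0.16],[-1,-0.0043,-0.0357,0,-0.24],[-1,-0.0076,-0.0472,0,-0.32],[-1,-0.0118,-0.0584,0,-0.4]]]'
python3 - <<'E'
from h import *
o=robot.observe();C=np.array([.5832,.0228]);v=o["tool_pos"][:2]-C
print(np.hypot(*v),np.arctan2(v[1],v[0]),o["tool_rot"])
E
```

```text
time: 4.88
tool_pos: [0.4722, 0.1249, 0.1205]
tool_rot: [3.141, 0.0, 2.395]
contact_force: [0.8, 0.5, -1.9]
opening: 0.0191
grip_force: 45.0
time: 5.3
tool_pos: [0.4411, 0.074, 0.1206]
tool_rot: [3.141, 0.0, 2.795]
contact_force: [0.7, -0.3, -1.8]
opening: 0.0192
grip_force: 45.0
0.15104806114826877 2.7957513375069887 [3.14128483e+00 1.20556447e-04 2.79489524e+00]
```

```bash
python3 -m jog '[[[-1,-0.0005,-0.012,0,-0.08],[-1,-0.0019,-0.0239,0,-0.16],[-1,-0.0043,-0.0357,0,-0.24],[-1,-0.0084,-0.0493,0,-0.335],[-1,-0.0084,-0.0493,0,-0.335]]]'
python3 -m jog '[[[-1,0,0,0,0],[-1,0,0,0,0]]]' 25
python3 - <<'E'
from h import *
o=robot.observe();C=np.array([.5832,.0228]);v=o["tool_pos"][:2]-C
print(o["tool_pos"],np.hypot(*v),np.arctan2(v[1],v[0]),o["tool_rot"],o["contact_force"])
for n in("side","scene"):
    cv2.imwrite(f"pics/{n}2.png",robot.read_camera(n)[:,:,::-1])
a=cv2.imread("pics/scene2.png")[145:225,230:330];b=cv2.imread("pics/side2.png")[170:250,175:275]
cv2.imwrite("pics/z2.png",cv2.hconcat([cv2.resize(i,(400,320),interpolation=cv2.INTER_CUBIC) for i in(a,b)]))
E
```

```text
time: 5.72
tool_pos: [0.4323, 0.0234, 0.1206]
tool_rot: [-3.141, 0.0, 3.129]
contact_force: [0.5, 0.4, -2.0]
opening: 0.0191
grip_force: 45.0
time: 5.88
tool_pos: [0.4323, 0.0253, 0.1206]
tool_rot: [3.141, -0.0, 3.124]
contact_force: [0.6, -1.2, -1.4]
opening: 0.0195
grip_force: 25.0
[0.43231872 0.02529962 0.12060069] 0.1509019886067159 3.1250273999025273 [ 3.14136512e+00 -2.21009725e-04  3.12366268e+00] [ 0.64976509 -1.17759026 -1.44907712]
```

View pics/z2.png

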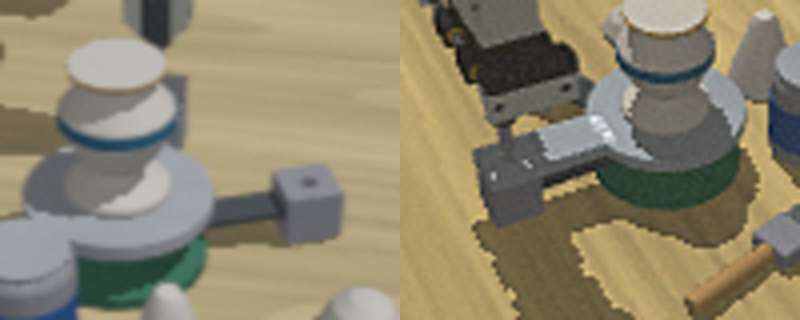

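The lug now covers block B and the pin is still held upright in the lug, at (500,130) in the side crop. Next I lower it gently and feel for the hole.

```bash
python3 -m jog '[[[-1,0,0,0.002,0],[-1,0,0,0.004,0],[-1,0,0,0.006,0],[-1,0,0,0.008,0],[-1,0,0,0.008,0]]]' 25
python3 -m jog '[[[-1,0,0,0.001,0],[-1,0,0,0.001,0]]]'
```

```text
time: 6.4
tool_pos: [0.4321, 0.0253, 0.1122]
tool_rot: [3.141, -0.001, 3.126]
contact_force: [-0.4, -1.5, -2.5]
opening: 0.019
grip_force: 25.0
time: 6.57
tool_pos: [0.4323, 0.0252, 0.1115]
tool_rot: [3.141, -0.0, 3.126]
contact_force: [-0.7, 0.2, -2.5]
opening: 0.0192
grip_force: 25.0
```

No resistance with the tip at about 42 mm, so it looks like it's already entering the hole. I'll keep going down.

```bash
python3 -m jog '[[[-1,0,0,0.002,0],[-1,0,0,0.004,0],[-1,0,0,0.006,0],[-1,0,0,0.006,0]]]'
python3 -m jog '[[[-1,0,0,0.002,0],[-1,0,0,0.004,0],[-1,0,0,0.006,0],[-1,0,0,0.006,0]]]'
```

```text
time: 6.9
tool_pos: [0.4321, 0.0252, 0.1053]
tool_rot: [3.141, -0.001, 3.126]
contact_force: [-0.5, 0.3, -2.2]
opening: 0.0194
grip_force: 25.0
time: 7.23
tool_pos: [0.4321, 0.0252, 0.0993]
tool_rot: [3.141, -0.001, 3.126]
contact_force: [-1.1, 0.6, -1.6]
opening: 0.0193
grip_force: 25.0
```

```bash
python3 -m jog '[[[-1,0,0,0.0015,0],[-1,0,0,0.003,0],[-1,0,0,0.0045,0],[-1,0,0,0.006,0],[-1,0,0,0.0075,0]]]' 35
python3 -m jog '[[[-1,0,0,0.0015,0],[-1,0,0,0.003,0],[-1,0,0,0.0045,0],[-1,0,0,0.006,0],[-1,0,0,0.0075,0]]]'
```

```text
time: 7.65
tool_pos: [0.4324, 0.0252, 0.0921]
tool_rot: [3.141, 0.0, 3.126]
contact_force: [0.3, -0.6, -2.2]
opening: 0.0191
grip_force: 35.0
time: 8.07
tool_pos: [0.4328, 0.025, 0.085]
tool_rot: [-3.141, 0.001, 3.126]
contact_force: [0.2, 0.3, -1.4]
opening: 0.0193
grip_force: 35.0
```

```bash
python3 -m jog '[[[-1,0,0,0.001,0],[-1,0,0,0.002,0],[-1,0,0,0.003,0],[-1,0,0,0.003,0]]]'
python3 -m jog '[[[-1,0,0,0.001,0],[-1,0,0,0.002,0],[-1,0,0,0.002,0],[-1,0,0,0.002,0]]]'
```

```text
time: 8.4
tool_pos: [0.4322, 0.0252, 0.0812]
tool_rot: [3.141, -0.001, 3.126]
contact_force: [0.7, -0.7, -5.3]
opening: 0.019
grip_force: 35.0
time: 8.73
tool_pos: [0.4323, 0.0252, 0.0797]
tool_rot: [3.141, -0.0, 3.126]
contact_force: [-0.1, 0.2, -3.1]
opening: 0.0192
grip_force: 35.0
```

```bash
python3 -m jog '[[[-1,0,0,0.0005,0],[-1,0,0,0.001,0],[-1,0,0,0.001,0]]]' 15
```

```text
time: 8.98
tool_pos: [0.4325, 0.0252, 0.0795]
tool_rot: [-3.142, 0.001, 3.126]
contact_force: [-2.4, -0.3, 9.7]
opening: 0.0196
grip_force: 15.0
```

The shoulder now sits firmly on the lug: 9.7 N, and the tool is back at its home height. I'll release it, retreat and check.

```bash
python3 -m jog '[[[-1,0,0,-0.0008,0],[-0.6,0,0,-0.0008,0],[-0.4,0,0,-0.0008,0],[0,0,0,-0.0008,0],[0.2,0,0,-0.0008,0]]]' 10
python3 -m jog '[[[0.3,0,0,0,0],[0.3,0,0,0,0],[0.3,0,0,0,0],[0.3,0,0,0,0]]]'
python3 -m jog '[[[0.3,0,0,-0.02,0],[0.3,0,0,-0.05,0],[0.3,0,0,-0.08,0],[0.3,0,0,-0.11,0],[0.3,0,0,-0.12,0]]]'
python3 -m jog '[[[0.3,0.03,0,0,0],[0.3,0.06,0,0,0],[0.3,0.06,0,0,0],[0.3,0.06,0,0,0]]]'
python3 - <<'E'
from h import *
o=robot.observe();im=robot.read_camera("wrist");cv2.imwrite("pics/w3.png",im[:,:,::-1])
cv2.imwrite("pics/side3.png",robot.read_camera("side")[:,:,::-1])
print(o["tool_pos"],wproj([.4322,.0252,.102],o))
u,v=map(int,wproj([.4322,.0252,.102],o))
a=cv2.imread("pics/w3.png")[max(0,v-60):v+60,max(0,u-75):u+75];b=cv2.imread("pics/side3.png")[170:250,175:275]
cv2.imwrite("pics/z3.png",cv2.hconcat([cv2.resize(i,(400,320),interpolation=cv2.INTER_CUBIC) for i in(a,b)]))
E
```

```text
time: 9.4
tool_pos: [0.4325, 0.0252, 0.0795]
tool_rot: [3.141, 0.0, 3.126]
contact_force: [-0.8, 0.2, 1.2]
opening: 0.0349
grip_force: 0.0
time: 9.73
tool_pos: [0.4324, 0.0252, 0.0795]
tool_rot: [3.141, -0.0, 3.126]
contact_force: [0.5, -0.3, 0.1]
opening: 0.0584
grip_force: 0.0
time: 10.15
tool_pos: [0.4341, 0.025, 0.2034]
tool_rot: [-3.141, 0.006, 3.126]
contact_force: [1.4, -0.7, 0.1]
opening: 0.0596
grip_force: 0.0
time: 10.48
tool_pos: [0.3715, 0.0262, 0.1998]
tool_rot: [3.142, 0.001, 3.126]
contact_force: [0.4, 0.0, -0.1]
opening: 0.0596
grip_force: 0.0
[0.37152016 0.02622745 0.19977323] [261.77384773 254.62397652]
```

View pics/z3.png

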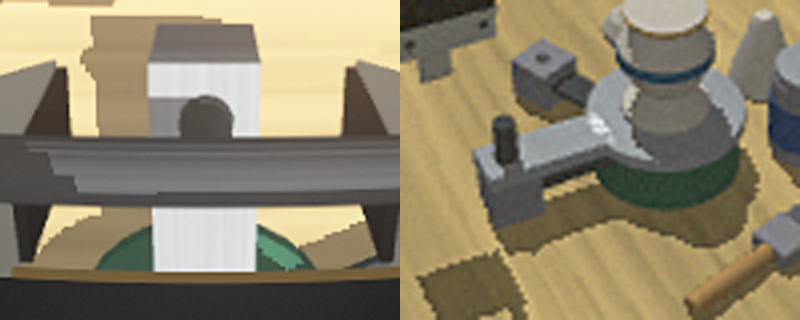

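The head stands flush on the lug over block B and the side view agrees. I'll check its height numerically, then hand in.

```bash
python3 - <<'E'
from h import *
r=ray("side",(175+104.5/4-.5,170+119.5/4-.5))
for z in(.099,.102,.105,.108): print(z,atz(r,z)[:2]-np.array([.4322,.0252])-[.0009,.0016])
E
```

```text
0.099 [0.00200838 0.00402197]
0.102 [0.00093192 0.00064388]
0.105 [-0.00014455 -0.0027342 ]
0.108 [-0.00122101 -0.00611229]
```

The top is at about 0.102 m, which matches the home height.

```bash
python3 -c "
from cell import robot
print(robot.hand_in())"
```

```text
the job is handed in; nothing more can be done
None
```

I pulled the pin from block A, swung the turntable to arm B, and seated, released and checked the pin in block B at its home height (top about 102 mm above the bench); the job is handed in, but no verdict came back.

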